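Stack the espresso cups on their stand

TASK

Put the espresso cups away as one straight stack on the round wooden cup stand, one after another from the bottom up: navy lowest with its foot in the stand's recess, then red, then turquoise, then white on top, each fully seated in the mouth of the cup below. Leave the yellow cup out, and leave it and everything else where it stands; never let a cup tip over.

Things in the scene. Friction and masses are not known exactly. Their poses are not given: they have to be found in the camera images.
- cup_navy: dark navy blue ceramic espresso cup, open on top, 58 mm high, 60 mm across outside from z 30 to 58, wall 4, mouth 52 inside, 0.15 kg. Stepped foot 46 mm across, 10 high; the shoulder above it rests on the rim of a cup below, so stacked cups stand 48 mm apart. Origin: centre of the foot's underside, z up. Loop handle towards +y, reaching 53 mm from the axis, z 16 to 52, 7 mm thick.
- cup_red: brick red ceramic espresso cup, open on top, 58 mm high, 60 mm across outside from z 30 to 58, wall 4, mouth 52 inside, 0.15 kg. Stepped foot 46 mm across, 10 high; the shoulder above it rests on the rim of a cup below, so stacked cups stand 48 mm apart. Origin: centre of the foot's underside, z up. Loop handle towards +y, reaching 53 mm from the axis, z 16 to 52, 7 mm thick.
- cup_turquoise: turquoise ceramic espresso cup, open on top, 58 mm high, 60 mm across outside from z 30 to 58, wall 4, mouth 52 inside, 0.15 kg. Stepped foot 46 mm across, 10 high; the shoulder above it rests on the rim of a cup below, so stacked cups stand 48 mm apart. Origin: centre of the foot's underside, z up. Loop handle towards +y, reaching 53 mm from the axis, z 16 to 52, 7 mm thick.
- cup_white: white ceramic espresso cup, open on top, 58 mm high, 60 mm across outside from z 30 to 58, wall 4, mouth 52 inside, 0.15 kg. Stepped foot 46 mm across, 10 high; the shoulder above it rests on the rim of a cup below, so stacked cups stand 48 mm apart. Origin: centre of the foot's underside, z up. Loop handle towards +y, reaching 53 mm from the axis, z 16 to 52, 7 mm thick.
- cup_yellow: yellow ceramic espresso cup, open on top, 58 mm high, 60 mm across outside from z 30 to 58, wall 4, mouth 52 inside, 0.15 kg. Stepped foot 46 mm across, 10 high; the shoulder above it rests on the rim of a cup below, so stacked cups stand 48 mm apart. Origin: centre of the foot's underside, z up. Loop handle towards +y, reaching 53 mm from the axis, z 16 to 52, 7 mm thick. Not for the stack.
- stand: round dark wooden cup stand fixed to the counter, 92 mm across, 16 mm high, with a central round recess about 56 mm across whose floor is 8 mm above the counter; the foot of the lowest cup stands in the recess. Origin: centre of its underside, z up.
- creamer: white ceramic cream jug with handle (handle towards its -y), 67x103 mm, 85 mm high, bystander; origin at its underside
- candle_jar: green candle in a glass jar, 76 mm across, 90 mm high, bystander; origin: centre of its underside
- spice_dark: spice jar with dark cap, 44 mm across, 105 mm high, bystander; origin: centre of its underside
- spice_light: spice jar with light grey-white cap, 44 mm across, 109 mm high, bystander; origin: centre of its underside
Things that resemble listed ones, but are neither listed nor needed, are in the scene too. What is meant by the cup_turquoise is not purple, and is the larger of those in its own colour. There is more than one size of the stand; the one meant has the size given above.

How it is judged:
On the way, in this order (a step that is already met when the one before it is completed fails the run):
1. the navy cup stands upright, in the recess of the stand, let go (horizontal distance between cup_navy and stand below 0.008 m and z of cup_navy in the frame of stand between 0.004 and 0.012 m and angle between cup_navy's own z axis and vertical below 0.1 rad and contact force between the fingers and cup_navy below 0.1 N), for 0.2 s.
2. the red cup stands upright, nested on the navy cup, let go (horizontal distance between cup_red and cup_navy below 0.008 m and z of cup_red in the frame of cup_navy between 0.044 and 0.052 m and angle between cup_red's own z axis and vertical below 0.1 rad and contact force between the fingers and cup_red below 0.1 N), for 0.2 s.
3. the turquoise cup stands upright, nested on the red cup, let go (horizontal distance between cup_turquoise and cup_red below 0.008 m and z of cup_turquoise in the frame of cup_red between 0.044 and 0.052 m and angle between cup_turquoise's own z axis and vertical below 0.1 rad and contact force between the fingers and cup_turquoise below 0.1 N), for 0.2 s.
4. the white cup stands upright, nested on the turquoise cup, let go (horizontal distance between cup_white and cup_turquoise below 0.008 m and z of cup_white in the frame of cup_turquoise between 0.044 and 0.052 m and angle between cup_white's own z axis and vertical below 0.1 rad and contact force between the fingers and cup_white below 0.1 N), for 0.2 s.
At the end, for the whole second after the job is handed in: Navy cup in the stand's recess, red on navy, turquoise on red, white on turquoise: each within 8 mm of the axis and 4 mm of the fully seated height over what it stands on, upright within 0.1 rad, released and at rest; the yellow cup within 20 mm of where it started (all of step 1 and all of step 2 and all of step 3 and all of step 4 and linear speed of each of cup_navy, cup_red, cup_turquoise, cup_white below 0.02 m/s and angular speed of each of cup_navy, cup_red, cup_turquoise, cup_white below 0.2 rad/s and distance of cup_yellow from where it was at the start of the episode below 0.02 m); the robot touches nothing.
It fails at once if the yellow cup or another bystander is shifted by more than 20 mm (distance of any of cup_yellow, creamer, candle_jar, spice_dark, spice_light from where it was at the start of the episode above 0.02 m).
It fails at once if a cup is tipped over (angle between any of cup_navy, cup_red, cup_turquoise, cup_white, cup_yellow's own z axis and vertical above 0.7 rad).
It also fails if it takes over 112 s, if anything falls off the work surface, if the arm or the gripper's body presses on something with over 40 N, if the wrist force passes 120 N, or if a joint passes its speed limit or range.

ROBOT

A 6-joint arm with a two-finger parallel gripper is mounted at the origin on a cart in front of the work surface, level with it; the furniture and walls round the work are solid. World frame = base frame: x ahead of the robot, y to its left, z up, the work surface at z = 0. Lengths are in m, angles in rad, forces in N, time in s.
With the tool pointing down it reaches from about 0.3 to 0.775 m from the base axis. Payload 14.6 kg.
Tool frame: the origin (TCP) lies at the very end of the fingers, on their centre line; the grasp point (between the pads) lies 19 mm behind it (ctrl.grasp_offset is the distance from the TCP to the grasp point, in m); z points along the fingers, y is the line along which they close (so a half turn about z gives the same grasp; the last joint's range is limited). The gripper opens to 94 mm and grips with 3 to 60 N. Pads are 16 mm wide; open, the fingers measure 119 mm over their backs; the gripper's body (75 mm by 177 mm) begins 78 mm behind the grasp point.
Start: joints at [-1.322, 0.3, 1.521, -0, 1.321, -0.067], TCP at [0.171, -0.523, 0.205] pointing down, gripper open.
Joint ranges: [-3.03, 3.03], [-0.79, 2.21], [0.23, 2.52], [-1.04, 4.18], [0, 3.07], [-2.55, 2.55]. Speed limits (rad/s): [2.22, 2.22, 2.57, 3.14, 3.14, 3.14].

INTERFACE

Orientations are given as [roll, pitch, yaw] about the fixed x, y, z axes, in that order (R = Rz(yaw) Ry(pitch) Rx(roll)).
In Python, from station import ctrl gives the robot as it stands.
- The arm moves only by the tool step_arm, never from a script. Its argument "plan" is a list that holds one entry, the list of rows, each a list of 6 numbers: the shift along the tool's x, y, z in units of 30 mm (1.0 is 30 mm), then the turn, a rotation vector about the tool's x, y, z in units of 6 degrees (1.0 is 6 degrees). In form: [[[dx, dy, dz, wx, wy, wz], ...]]. A call has 1 to 8 rows; each row is the pose to reach, as a shift and turn from the pose commanded when the call began, along the tool's axes at that moment; what a row does not reach only later rows make up. A row lasts 1/12 s, in which the tool goes at most 41.7 mm and 7.16 degrees, less where a joint would pass 70% of its speed; a pose out of reach is approached as far as the arm can. A call with a gripper value outside its range is refused whole. "grip" is the opening, from 0 (shut) to 1 (fully open), set as the call begins (left out, the last holds). The fingers move at their own pace and stop on an object; "squeeze" is the grip in N (left out, the last holds). Time passes only in rows, so rows that repeat a pose let the fingers close. It gives the time, the measured TCP pose, the force, the opening and the grip force at its end, in the units of the state.
- ctrl.get_obs(): the state, without advancing time (a new reading comes with each control period).
- ctrl.camera(name): name is "scene" or "top" or "wrist"; returns the picture (384x512x3 uint8, red, green, blue); there is no depth.
- ctrl.camera_model(name): a dict with "intrinsics" (3x3 intrinsics, pixels), "k1" (the pictures are not rectified: a ray, as slopes to the right and down, at radius r is drawn at 1 + k1 r^2 times it, then the intrinsics apply), "R" (3x3) and "t" (3): a world point X has camera coordinates R X + t; the wrist camera has in their place "tool_from_camera" (4x4, takes a point from camera to tool coordinates, whose origin is the TCP and whose axes are the flange's). Camera axes: x right, y down, z forward; pixel columns grow to the right and rows downward; lengths in m; the calibration is good to about 2 mm. A picture is of the moment at which its call begins: read the wrist's pose just before it. camera_model takes no time and is no camera call.
- ctrl.hand_in(): hands the job in; it is judged then, once.
Trained networks look in the newest picture that a camera, given by its name, has taken for a name from the list of things; names that differ only in an ending like _2 or _b are one class to them, and where a whole thing is asked for, a point or a joint stands for the part that bears it (a point fixed in the world has none). Each returns a list of dicts, best first, with "confidence" (0 to 1); they miss things now and then, are a little off and sometimes report something else, mostly with a low value. They report only what shows in the picture. A call takes as long as a camera call. They do not tell look-alikes from the thing itself.
- ctrl.masks_of(query, camera): "pixels" (384x512 bool, what is visible of it) and "at" ([column, row] in pixels, amid what is visible of it).
- ctrl.place_of(query, camera): "at" ([column, row] in pixels: a listed point, or the origin of a listed thing).
The state is a dict: "time_s": time; "qpos": joint angles; "joint_vel": joint speeds; "tau": joint torques, N m; "ee_pos": TCP position; "eef_rot": TCP orientation; "force": force on the tool from outside, world axes, zero at the start; "moment": the same for the moment, N m; "grip_width": finger opening in m; "grip_force": force on a finger pad.
Only numpy, scipy, OpenCV 4.12 (cv2) and the standard library are available. Lean on these libraries where they do the work, as an engineer would, in place of code of your own. Each camera call takes 0.05 s, during which the arm holds its last target. There are 200 camera calls.

## Working session

There is one attempt and no reset: what is moved stays moved. The work goes in short steps, Python scripts to look and compute and a tool call to move; the robot and the scene stay as the last step left them, time stands still between calls to the robot, and variables do not carry over. Pictures are saved under pics/ and viewed, at most 14 in all, crops included, and the job is handed in when it is done.

Besides the shell and the picture viewer there is one more tool, called after "Request:" as name(argument=value, ...) on one line, values as JSON. step_arm: Moves the arm, as the interface text tells. Its arguments: {"type":"object","properties":{"plan":{"type":"array","items":{"type":"array","items":{"type":"array","items":{"type":"number"}}}},"grip":{"type":"number"},"squeeze":{"type":"number"}},"required":["plan"]}

```bash
ls; mkdir -p pics
python3 - <<'E'
from station import ctrl
import cv2,numpy as np
for n in("scene","top"):
    im=ctrl.camera(n);cv2.imwrite(f"pics/{n}0.png",cv2.resize(im[:,:,::-1],(800,600),interpolation=cv2.INTER_CUBIC));cv2.imwrite(f"{n}_raw.png",im[:,:,::-1])
    m=ctrl.camera_model(n);print(n,m)
    for q in("cup_navy","cup_red","cup_turquoise","cup_white","cup_yellow","stand"):
        print(q,[(np.round(d["at"],1).tolist(),round(d["confidence"],2)) for d in ctrl.place_of(q,n)])
o=ctrl.get_obs();print(o)
print(ctrl.camera_model("wrist"))
E
```

```text
pics
scene {'intrinsics': array([[462.61414339,   0.        , 253.32417914],
       [  0.        , 462.61414339, 196.65266625],
       [  0.        ,   0.        ,   1.        ]]), 'k1': 0.04639907653640792, 'R': array([[-0.57796732, -0.8160153 , -0.00853248],
       [-0.54384722,  0.39294943, -0.74149912],
       [ 0.60842747, -0.42392189, -0.67089958]]), 't': array([0.28990842, 0.39109271, 1.22136234])}
cup_navy [([297.2, 185.7], 0.58)]
cup_red [([185.7, 286.8], 0.83)]
cup_turquoise [([298.6, 231.2], 0.64), ([257.2, 245.4], 0.58), ([234.4, 265.1], 0.55)]
cup_white []
cup_yellow [([167.9, 249.0], 0.65)]
stand [([230.8, 208.3], 0.86), ([199.4, 198.2], 0.65)]
top {'intrinsics': array([[351.88229541,   0.        , 256.60540695],
       [  0.        , 351.88229541, 193.8612668 ],
       [  0.        ,   0.        ,   1.        ]]), 'k1': -0.08454087514563528, 'R': array([[ 1.37447948e-02, -9.99905533e-01,  7.68780392e-05],
       [-9.95381287e-01, -1.36899097e-02, -9.50193685e-02],
       [ 9.50114448e-02,  1.22949876e-03, -9.95475421e-01]]), 't': array([-0.05338556,  0.58378023,  0.992
[... 893 characters left out ...]
-0.51659316, -0.07245643]), 'moment': array([ 0.00829133, -0.03546765,  0.03220934]), 'grip_force': 0.0, 'grip_width': 0.09404997890522888}
{'intrinsics': array([[317.67788677,   0.        , 254.75781028],
       [  0.        , 317.67788677, 191.73081643],
       [  0.        ,   0.        ,   1.        ]]), 'k1': -0.009766897570794762, 'tool_from_camera': array([[ 6.94124468e-04, -9.66675206e-01, -2.56005007e-01,
         7.37593580e-02],
       [ 9.99999320e-01,  9.10882545e-04, -7.28124729e-04,
        -3.28268920e-05],
       [ 9.37050615e-04, -2.56004327e-01,  9.66675181e-01,
        -1.77942136e-01],
       [ 0.00000000e+00,  0.00000000e+00,  0.00000000e+00,
         1.00000000e+00]])}
```

View pics/scene0.png

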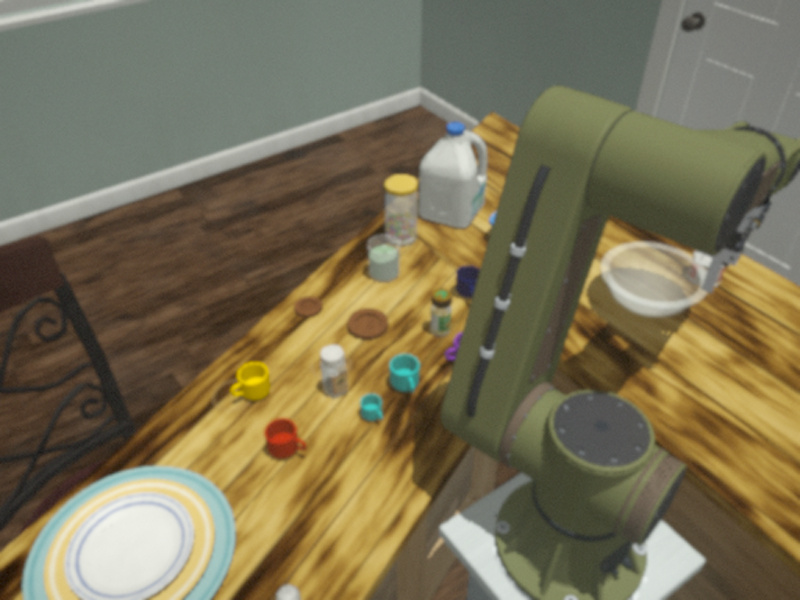

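View pics/top0.png

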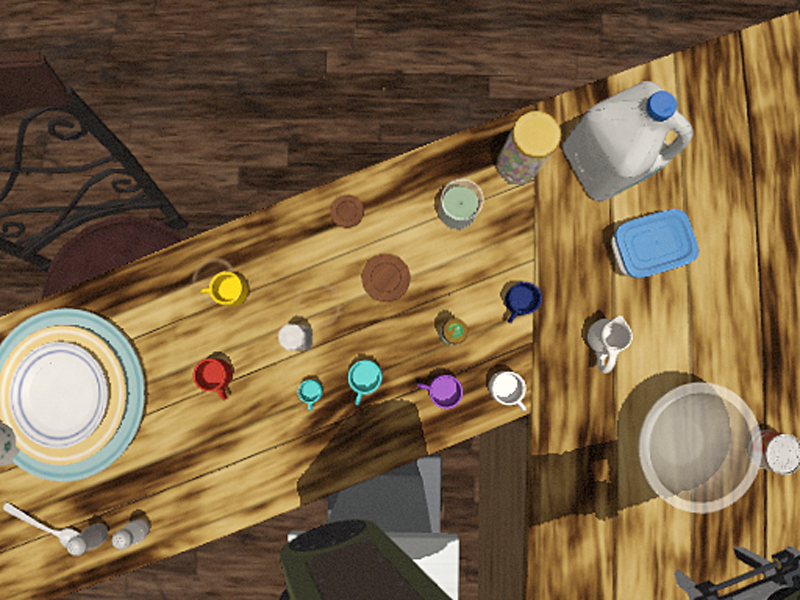

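Top picture (800-px scale): navy (521,299), red (212,376), white (508,388), yellow (228,288). Two turquoise cups, (365,377) and (310,391): the larger at (365,377) is meant, and (445,390) is purple. Two stands, (386,277) large and (347,211) small: the larger fits 92 mm, which I'll check by size.

```bash
cat > h.py <<'E'
from station import ctrl
import cv2,numpy as np
from scipy.optimize import minimize
from scipy.spatial.transform import Rotation as Ro
def proj(X,m,R=None,t=None):
    X=np.atleast_2d(X);R=m["R"] if R is None else R;t=m["t"] if t is None else t
    c=X@R.T+t;s=c[:,:2]/c[:,2:];s=s*(1+m["k1"]*(s**2).sum(1,keepdims=True))
    K=m["intrinsics"];return s*[K[0,0],K[1,1]]+K[:2,2]
def unproj(px,z,m,R=None,t=None):
    R=m["R"] if R is None else R;t=m["t"] if t is None else t
    from scipy.optimize import fsolve
    return fsolve(lambda p:(proj([p[0],p[1],z],m,R,t)[0]-px),[.5,0.])
def wristpose(o,m):
    T=m["tool_from_camera"];Rt=Ro.from_euler("xyz",o["eef_rot"]).as_matrix()
    Rc=Rt@T[:3,:3];tc=Rt@T[:3,3]+o["ee_pos"];return Rc.T,-Rc.T@tc
A=np.linspace(0,2*np.pi,40,endpoint=False);C=np.c_[np.cos(A),np.sin(A)]
def ring(r,z):return np.c_[r*C,np.full(40,z)]
def sil(x,y,yaw,z0,m,R=None,t=None,S=4,handle=True,shape=(384,512)):
    im=np.zeros((shape[0]*S,shape[1]*S),np.uint8)
    def fill(P):
        q=proj(P,m,R,t);cv2.fillConvexPoly(im,cv2.convexHull(np.round((q+.5)*S).astype(np.int32)),255)
    fill(np.r_[ring(.023,0),ring(.030,.03),ring(.030,.058)]+[x,y,z0])
    if handle:
        d=np.array([np.cos(yaw),np.sin(yaw),0]);n=np.array([-d[1],d[0],0])*.0035
        fill(np.array([d*a+n*s+[0,0,b] for a in(.02,.053) for s in(-1,1) for b in(.016,.052)])+[x,y,z0])
    return cv2.resize(im,shape[::-1],interpolation=cv2.INTER_AREA)/255.
def fit(mask,p0,z0,m,R=None,t=None,S=4):
    f=cv2.GaussianBlur(mask.astype(np.float32),(0,0),1)
    def c(p):return ((cv2.GaussianBlur(sil(p[0]/100,p[1]/100,p[2],z0,m,R,t,S),(0,0),1)-f)**2).sum()
    best=None
    for a in np.arange(0,6.2,.52):
        v=c([p0[0]*100,p0[1]*100,a])
        if best is None or v<best[0]:best=(v,a)
    r=minimize(c,[p0[0]*100,p0[1]*100,best[1]],method="Nelder-Mead",options=dict(initial_simplex=np.array([p0[0]*100,p0[1]*100,best[1]])+np.array([[0,0,0],[1,0,0],[0,1,0],[0,0,.3]]),xatol=.01,fatol=.01,maxiter=150))
    return r.x[0]/100,r.x[1]/100,r.x[2],r.fun/mask.sum()
def go(x,y,z,psi):
    "shift units from the present pose to pointing down at x,y,z, closing line perpendicular to heading psi (mod pi)"
    o=ctrl.get_obs();Rt=Ro.from_euler("xyz",o["eef_rot"]).as_matrix()
    d=Rt.T@(np.array([x,y,z])-o["ee_pos"])/.03
    yaw=np.arctan2(Rt[1,0],Rt[0,0]);e=(psi-yaw+np.pi/2)%np.pi-np.pi/2
    return np.round(np.r_[d,-np.degrees(e)/6],2),"alt turn",round(float(-np.degrees(e-np.sign(e)*np.pi)/6),2),"q",np.round(o["qpos"],2),"t",round(o["time_s"],2)
E
python3 - <<'E'
from h import *
n="top";im=ctrl.camera(n);m=ctrl.camera_model(n)
px=dict(cup_navy=(333.5,191),cup_red=(136,241),cup_turquoise=(234,241),cup_white=(325,248),cup_yellow=(146,184),stand=(247,177),creamer=(388,217),spice_dark=(290,211),spice_light=(189,215))
S=im.copy()[:,:,::-1].copy()
for q,p in px.items():
    ms=ctrl.masks_of(q,n)
    ms=[k for k in ms if np.hypot(*(np.array(k["at"])-p))<14]
    if not ms:print(q,"none",unproj(p,.05,m));continue
    k=ms[0]["pixels"]
    for d in ms[:1]:S[cv2.morphologyEx(k.astype(np.uint8),cv2.MORPH_GRADIENT,np.ones((2,2)))>0]=(255,0,255)
    if q.startswith("cup"):
        r=fit(k,unproj(p,.045,m),0,m);print(q,np.round(r,4),"area",k.sum(), "r",round(np.hypot(r[0],r[1]),3))
    elif q=="stand":
        cs=cv2.findContours(k.astype(np.uint8),0,1)[0];c=max(cs,key=len);e=cv2.fitEllipse(c);P=unproj(e[0],.014,m);a=unproj(np.array(e[0])+[e[1][0]/2+.5,0],.014,m);print(q,P,"rad",np.hypot(*(a-P)),e[1])
    else:print(q,unproj(ms[0]["at"],.08,m))
cv2.imwrite("pics/top1.png",cv2.resize(S[100:290,90:440],(800,434),interpolation=cv2.INTER_CUBIC))
E
```

```text
cup_navy [ 0.5949 -0.2676  5.1912  0.056 ] area 450 r 0.652
cup_red [0.4476 0.2966 1.4221 0.0632] area 459 r 0.537
cup_turquoise none [0.44866179 0.01619182]
cup_white [ 0.4332 -0.2387  3.8179  0.0113] area 451 r 0.495
cup_yellow [0.6046 0.2745 1.5723 0.0219] area 411 r 0.664
stand [ 0.63660034 -0.0142976 ] rad 0.04532192885163402 (29.69692611694336, 30.183433532714844)
creamer [ 0.52932626 -0.41284779]
spice_dark [ 0.52677506 -0.14170392]
spice_light [0.52396473 0.13415244]
```

View pics/top1.png

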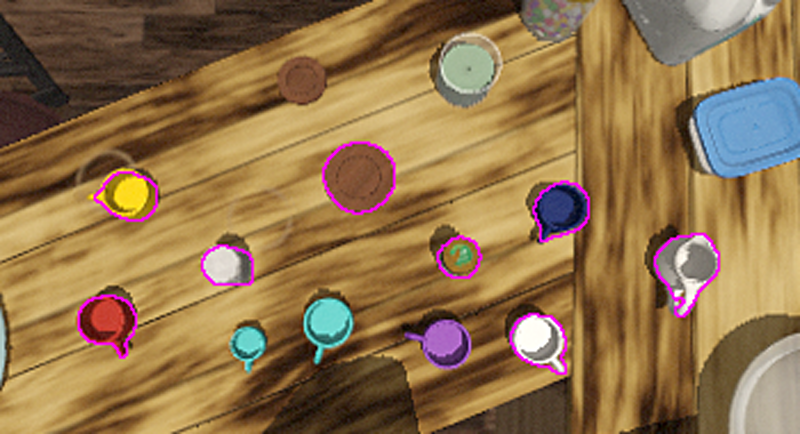

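Stand radius comes out at 45 mm, so the large one is the 92 mm stand. The heights and reach of the rest are plausible. I'll move over the navy cup and refine with the wrist camera.

```bash
python3 -c "
from h import *
print(go(.595,-.268,.2,2.65))"
```

```text
(array([16.08, -3.68,  0.18,  7.71]), 'alt turn', -22.29, 'q', array([-1.32,  0.3 ,  1.52, -0.  ,  1.32, -0.07]), 't', 1.2)
```

Request:
step_arm(plan=[[[16.1,-3.7,0,0,0,7.7],[16.1,-3.7,0,0,0,7.7],[16.1,-3.7,0,0,0,7.7],[16.1,-3.7,0,0,0,7.7],[16.1,-3.7,0,0,0,7.7],[16.1,-3.7,0,0,0,7.7],[16.1,-3.7,0,0,0,7.7],[16.1,-3.7,0,0,0,7.7]]], grip=1, squeeze=15)

```text
time_s: 1.87
ee_pos: [0.4358, -0.3637, 0.2057]
eef_rot: [3.141, -0.0, -0.498]
force: [0.5, -0.9, -0.5]
grip_width: 0.0941
grip_force: 0.0
```

```bash
python3 -c "
from h import *
print(go(.595,-.268,.2,2.65),ctrl.get_obs()['ee_pos'])"
```

```text
(array([ 3.14, -5.34,  0.19, -0.06]), 'alt turn', 29.94, 'q', array([-0.76,  0.34,  1.47, -0.  ,  1.33,  1.31]), 't', 1.87) [ 0.43575627 -0.3636879   0.20565959]
```

Request:
step_arm(plan=[[[3.1,-5.3,0,0,0,0],[3.1,-5.3,0,0,0,0],[3.1,-5.3,0,0,0,0],[3.1,-5.3,0,0,0,0],[3.1,-5.3,0,0,0,0],[3.1,-5.3,0,0,0,0],[3.1,-5.3,0,0,0,0]]])

```text
time_s: 2.45
ee_pos: [0.5917, -0.2677, 0.2048]
eef_rot: [3.141, 0.001, -0.489]
force: [-0.8, 0.0, 0.1]
grip_width: 0.094
grip_force: 0.0
```

```bash
cat >> h.py <<'E'
def look(q,p,z0=0,name=None):
    "refine a cup near p with the wrist camera"
    o=ctrl.get_obs();im=ctrl.camera("wrist");m=ctrl.camera_model("wrist");R,t=wristpose(o,m)
    e=proj([[p[0],p[1],z0+.045]],m,R,t)[0]
    ms=[k for k in ctrl.masks_of(q,"wrist") if np.hypot(*(np.array(k["at"])-e))<40]
    print("expect",e.round(0),[(np.round(k["at"]),round(k["confidence"],2),k["pixels"].sum()) for k in ms])
    S=im[:,:,::-1].copy();r=None
    if ms:
        k=ms[0]["pixels"];r=fit(k,p,z0,m,R,t,S=2)
        S[cv2.morphologyEx(k.astype(np.uint8),cv2.MORPH_GRADIENT,np.ones((2,2)))>0]=(255,0,255)
        g=(sil(r[0],r[1],r[2],z0,m,R,t)>.5).astype(np.uint8)
        S[cv2.morphologyEx(g,cv2.MORPH_GRADIENT,np.ones((2,2)))>0]=(0,255,0)
        print(q,np.round(r,4))
    if name:cv2.imwrite(f"pics/{name}.png",S)
    return r
E
python3 -c "
from h import *
r=look('cup_navy',(.595,-.268),name='navy')
print(go(r[0],r[1],.025,r[2]),ctrl.get_obs()['ee_pos'])"
```

```text
expect [253. 175.] [(array([256., 173.]), 0.61, np.int64(2657))]
cup_navy [ 0.5952 -0.2713  2.5929  0.0229]
(array([ 0.17, -0.  ,  6.01,  0.55]), 'alt turn', -29.45, 'q', array([-0.48,  0.53,  1.21, -0.  ,  1.41,  1.58]), 't', 2.55) [ 0.59073157 -0.26898235  0.205431  ]
```

View pics/navy.png

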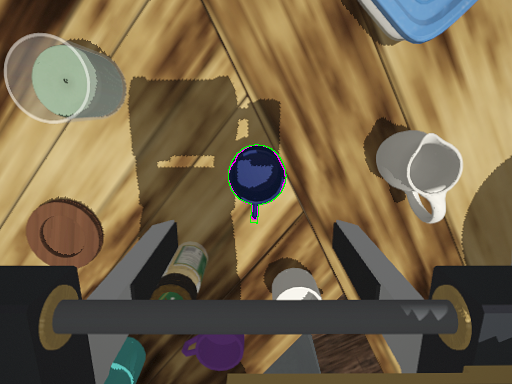

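The navy cup is at (256,173) in the wrist picture, and the fitted outline matches the rim and handle. Descending to grasp it.

Request:
step_arm(plan=[[[0.15,0,1.3,0,0,0.5],[0.15,0,2.6,0,0,0.5],[0.15,0,3.9,0,0,0.5],[0.15,0,5,0,0,0.5],[0.15,0,5.7,0,0,0.5],[0.15,0,6,0,0,0.5],[0.15,0,6,0,0,0.5]]])

```text
time_s: 3.13
ee_pos: [0.594, -0.2709, 0.0239]
eef_rot: [3.141, 0.003, -0.544]
force: [0.1, 1.2, 0.5]
grip_width: 0.0942
grip_force: 0.0
```

Request:
step_arm(plan=[[[0,0,0,0,0,0],[0,0,0,0,0,0],[0,0,0,0,0,0],[0,0,0,0,0,0],[0,0,0,0,0,0],[0,0,0,0,0,0],[0,0,0,0,0,0]]], grip=0.5)

```text
time_s: 3.72
ee_pos: [0.5956, -0.2706, 0.026]
eef_rot: [3.142, -0.001, -0.543]
force: [-0.6, -0.3, 3.3]
grip_width: 0.0583
grip_force: 15.0
```

Request:
step_arm(plan=[[[0,0,-0.4,0,0,0],[0,0,-1,0,0,0],[0,0,-2,0,0,0],[0,0,-3.2,0,0,0],[0,0,-4.2,0,0,0],[0,0,-4.5,0,0,0],[0,0,-4.5,0,0,0]]])

```text
time_s: 4.3
ee_pos: [0.5962, -0.2708, 0.1636]
eef_rot: [-3.141, -0.005, -0.543]
force: [0.3, 0.1, -1.4]
grip_width: 0.0579
grip_force: 15.0
```

```bash
python3 -c "
from h import *
o=ctrl.get_obs();p=o['ee_pos'];print(p,o['grip_force'],o['grip_width'])
r=look('cup_navy',p[:2],p[2]-.026,name='navyheld')
print(go(.6366,-.0143,.16,2.6))"
```

```text
[ 0.59624896 -0.27078384  0.16355626] 14.998343735933304 0.05786171098755197
expect [254. 248.] [(array([256., 245.]), 0.64, np.int64(10787))]
cup_navy [ 0.5975 -0.2714  2.6207  0.0845]
(array([-3.22, -8.02, -0.03, -0.01]), 'alt turn', 29.99, 'q', array([-0.48,  0.57,  1.25,  0.  ,  1.33,  1.63]), 't', 4.4)
```

View pics/navyheld.png

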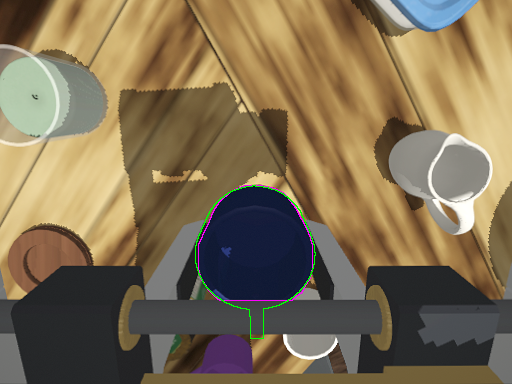

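```bash
python3 -c "
from h import *
print(go(.545,-.065,.165,2.6))"
```

```text
(array([-4.96, -5.  , -0.19, -0.01]), 'alt turn', 29.99, 'q', array([-0.48,  0.57,  1.25,  0.  ,  1.33,  1.63]), 't', 4.4)
```

Request:
step_arm(plan=[[[-0.5,-0.5,-0.2,0,0,0],[-1.3,-1.3,-0.2,0,0,0],[-2.2,-2.2,-0.2,0,0,0],[-3.1,-3.1,-0.2,0,0,0],[-4,-4,-0.2,0,0,0],[-4.6,-4.7,-0.2,0,0,0],[-5,-5,-0.2,0,0,0],[-5,-5,-0.2,0,0,0]]])

```text
time_s: 5.07
ee_pos: [0.5432, -0.0622, 0.1649]
eef_rot: [3.141, 0.003, -0.54]
force: [0.1, -0.5, -0.9]
grip_width: 0.0576
grip_force: 15.0
```

```bash
cat >> h.py <<'E'
def lookstand(p,name=None):
    o=ctrl.get_obs();im=ctrl.camera("wrist");m=ctrl.camera_model("wrist");R,t=wristpose(o,m)
    e=proj([[p[0],p[1],.016]],m,R,t)[0]
    ms=[k for k in ctrl.masks_of("stand","wrist") if np.hypot(*(np.array(k["at"])-e))<40]
    print("expect",e.round(0),[(np.round(k["at"]),round(k["confidence"],2),k["pixels"].sum()) for k in ms])
    S=im[:,:,::-1].copy()
    def mk(q):
        g=np.zeros((384,512),np.uint8)
        P=proj(np.r_[ring(.046,0),ring(.046,.016)]+[q[0]/100,q[1]/100,0],m,R,t)
        cv2.fillConvexPoly(g,cv2.convexHull(np.round(P).astype(np.int32)),1);return g
    if ms:
        k=ms[0]["pixels"].astype(np.float32);b=lambda a:cv2.GaussianBlur(a.astype(np.float32),(0,0),1)
        x0=np.array(p)*100
        r=minimize(lambda q:((b(mk(q))-b(k))**2).sum(),x0,method="Nelder-Mead",options=dict(initial_simplex=x0+np.array([[0,0],[1,0],[0,1]])))
        print("stand",r.x/100,r.fun/k.sum());S[cv2.morphologyEx(mk(r.x),cv2.MORPH_GRADIENT,np.ones((2,2)))>0]=(0,255,0)
    if name:cv2.imwrite(f"pics/{name}.png",S)
E
python3 -c "
from h import *
lookstand((.6366,-.0143),'stand')
print(go(.6366,-.0143,.165,2.6))"
```

```text
expect [166. 126.] [(array([173., 128.]), 0.93, np.int64(6516))]
stand [ 0.6327279  -0.01645249] 0.017103222120459494
(array([ 1.77, -3.03,  0.01, -0.01]), 'alt turn', 29.99, 'q', array([-0.19,  0.33,  1.57, -0.  ,  1.24,  1.93]), 't', 5.17)
```

View pics/stand.png

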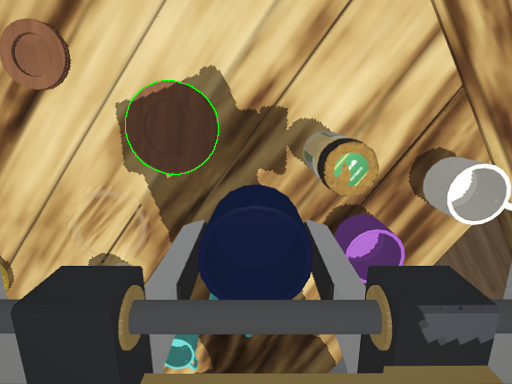

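Green outline fits the stand at (172,127). It is the larger one; the small one is at (35,53). I use the wrist estimate (0.633, -0.016).

```bash
python3 -c "
from h import *
print(go(.632,-.0155,.034,2.6),ctrl.get_obs()['ee_pos'])"
```

```text
(array([ 1.66, -2.92,  4.38, -0.01]), 'alt turn', 29.99, 'q', array([-0.19,  0.33,  1.57, -0.  ,  1.24,  1.93]), 't', 5.17) [ 0.54423648 -0.06485201  0.16541056]
```

Request:
step_arm(plan=[[[0.5,-0.9,0,0,0,0],[1.1,-2,0,0,0,0],[1.65,-2.9,0,0,0,0],[1.65,-2.9,0.6,0,0,0],[1.65,-2.9,1.7,0,0,0],[1.65,-2.9,2.8,0,0,0],[1.65,-2.9,3.2,0,0,0],[1.65,-2.9,3.2,0,0,0]]])

```text
time_s: 5.83
ee_pos: [0.6303, -0.0168, 0.0667]
eef_rot: [3.139, 0.006, -0.544]
force: [-0.6, -0.0, -1.7]
grip_width: 0.0579
grip_force: 15.0
```

```bash
python3 -c "
from h import *
print(go(.632,-.0155,.034,2.6),ctrl.get_obs()['ee_pos'])"
```

```text
(array([ 0.03, -0.07,  1.09, -0.03]), 'alt turn', 29.97, 'q', array([-0.08,  0.62,  1.4 , -0.  ,  1.13,  2.03]), 't', 5.83) [ 0.6302599  -0.01680617  0.0666527 ]
```

Request:
step_arm(plan=[[[0,0,0.4,0,0,0],[0,0,0.7,0,0,0],[0,0,0.9,0,0,0],[0,0,1,0,0,0],[0,0,1.05,0,0,0],[0,0,1.1,0,0,0],[0,0,1.1,0,0,0],[0,0,1.1,0,0,0]]])

```text
time_s: 6.5
ee_pos: [0.632, -0.0155, 0.0379]
eef_rot: [-3.141, -0.001, -0.543]
force: [0.8, -0.6, -1.2]
grip_width: 0.0581
grip_force: 15.0
```

Request:
step_arm(plan=[[[0,0,0.05,0,0,0],[0,0,0.1,0,0,0],[0,0,0.13,0,0,0],[0,0,0.13,0,0,0],[0,0,0.13,0,0,0]]])

```text
time_s: 6.92
ee_pos: [0.6321, -0.0156, 0.034]
eef_rot: [-3.141, -0.001, -0.543]
force: [-1.2, -0.7, 5.0]
grip_width: 0.0582
grip_force: 15.0
```

Contact of about 5 N at the expected height. Releasing.

Request:
step_arm(plan=[[[0,0,0,0,0,0],[0,0,0,0,0,0],[0,0,0,0,0,0],[0,0,0,0,0,0],[0,0,0,0,0,0],[0,0,0,0,0,0]]], grip=1)

```text
time_s: 7.42
ee_pos: [0.6318, -0.0155, 0.0335]
eef_rot: [3.142, 0.0, -0.543]
force: [-0.3, 0.1, 0.1]
grip_width: 0.093
grip_force: 0.0
```

Request:
step_arm(plan=[[[0,0,-0.8,0,0,0],[0,0,-2,0,0,0],[0,0,-3.2,0,0,0],[0,0,-4.4,0,0,0],[0,0,-5.3,0,0,0],[0,0,-5.6,0,0,0],[0,0,-5.6,0,0,0]]])

```text
time_s: 8.0
ee_pos: [0.6326, -0.0156, 0.204]
eef_rot: [-3.14, -0.004, -0.543]
force: [0.0, 0.1, -1.1]
grip_width: 0.0941
grip_force: 0.0
```

```bash
python3 -c "
from h import *
r=look('cup_navy',(.632,-.0155),.008,name='navyset');lookstand((.633,-.016))
print(ctrl.get_obs()['ee_pos'],go(.448,.297,.2,-2.7+3.1416))"
```

```text
expect [255. 181.] [(array([257., 181.]), 0.97, np.int64(2701))]
cup_navy [ 0.6317 -0.0156  2.5948  0.0333]
expect [254. 172.] [(array([256., 149.]), 0.79, np.int64(1973))]
stand [ 0.63402983 -0.01647982] 1.4106859844225166
[ 0.63115162 -0.01549694  0.19923167] (array([-10.61,  -5.76,  -0.  ,  -9.4 ]), 'alt turn', 20.6, 'q', array([-0.08,  0.49,  1.27,  0.  ,  1.38,  2.03]), 't', 8.2)
```

View pics/navyset.png

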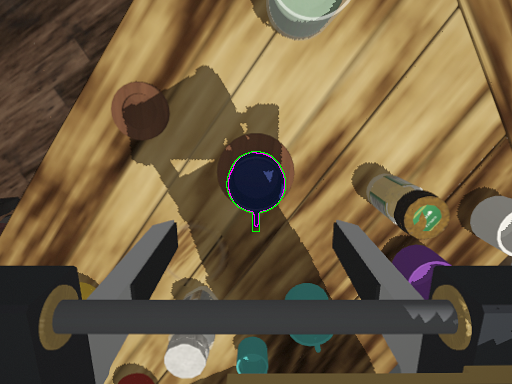

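Navy is upright and centred in the stand, at (256,182), seated at z = 8 mm. Next is red.

Request:
step_arm(plan=[[[-10.6,-5.8,0,0,0,-9.4],[-10.6,-5.8,0,0,0,-9.4],[-10.6,-5.8,0,0,0,-9.4],[-10.6,-5.8,0,0,0,-9.4],[-10.6,-5.8,0,0,0,-9.4],[-10.6,-5.8,0,0,0,-9.4],[-10.6,-5.8,0,0,0,-9.4],[-10.6,-5.8,0,0,0,-9.4]]])

```text
time_s: 8.87
ee_pos: [0.4623, 0.2738, 0.2001]
eef_rot: [3.142, 0.002, 0.448]
force: [0.6, 0.1, 0.2]
grip_width: 0.0942
grip_force: 0.0
```

```bash
python3 -c "
from h import *
print(ctrl.get_obs()['ee_pos'],go(.448,.297,.2,-2.7+3.1416))"
```

```text
[0.46232875 0.27375508 0.20010913] (array([-0.1 , -0.91,  0.  ,  0.06]), 'alt turn', -29.94, 'q', array([0.47, 0.28, 1.56, 0.  , 1.3 , 1.59]), 't', 8.87)
```

Request:
step_arm(plan=[[[-0.1,-0.5,0,0,0,0],[-0.1,-0.9,0,0,0,0],[-0.1,-0.9,0,0,0,0]]])

```text
time_s: 9.12
ee_pos: [0.4489, 0.2968, 0.2005]
eef_rot: [-3.142, 0.002, 0.443]
force: [0.4, -0.5, 1.1]
grip_width: 0.0941
grip_force: 0.0
```

```bash
python3 -c "
from h import *
r=look('cup_red',(.448,.297),name='red')
print(ctrl.get_obs()['ee_pos'],go(r[0],r[1],.025,r[2]))"
```

```text
expect [255. 179.] [(array([252., 181.]), 0.66, np.int64(2725))]
cup_red [0.447  0.2995 3.6538 0.0195]
[0.45019569 0.29501451 0.20084444] (array([-0.03, -0.18,  5.86, -0.68]), 'alt turn', 29.32, 'q', array([ 0.51,  0.28,  1.56, -0.  ,  1.3 ,  1.64]), 't', 9.22)
```

View pics/red.png

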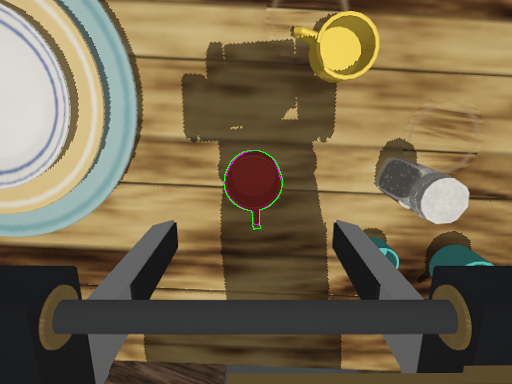

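Red is at (253,181), with a good outline fit. Descending and grasping.

Request:
step_arm(plan=[[[0,-0.15,1.3,0,0,-0.7],[0,-0.15,2.6,0,0,-0.7],[0,-0.15,3.9,0,0,-0.7],[0,-0.15,5,0,0,-0.7],[0,-0.15,5.6,0,0,-0.7],[0,-0.15,5.85,0,0,-0.7],[0,-0.15,5.85,0,0,-0.7]]])

```text
time_s: 9.8
ee_pos: [0.448, 0.2982, 0.0245]
eef_rot: [3.141, 0.003, 0.513]
force: [-0.3, -0.7, -0.8]
grip_width: 0.0939
grip_force: 0.0
```

Request:
step_arm(plan=[[[0,0,0,0,0,0],[0,0,0,0,0,0],[0,0,0,0,0,0],[0,0,0,0,0,0],[0,0,0,0,0,0],[0,0,0,0,0,0],[0,0,0,0,0,0]]], grip=0.5)

```text
time_s: 10.38
ee_pos: [0.4481, 0.2998, 0.0265]
eef_rot: [3.142, -0.001, 0.515]
force: [0.2, -0.4, 4.3]
grip_width: 0.058
grip_force: 15.0
```

Request:
step_arm(plan=[[[0,0,-0.4,0,0,0],[0,0,-1,0,0,0],[0,0,-2,0,0,0],[0,0,-3.2,0,0,0],[0,0,-4.3,0,0,0],[0,0,-4.9,0,0,0],[0,0,-5,0,0,0],[0,0,-5,0,0,0]]])

```text
time_s: 11.05
ee_pos: [0.448, 0.2998, 0.1769]
eef_rot: [-3.142, -0.002, 0.515]
force: [0.2, 0.3, -3.2]
grip_width: 0.0582
grip_force: 15.0
```

```bash
python3 -c "
from h import *
p=ctrl.get_obs()['ee_pos'];r=look('cup_red',p[:2],p[2]-.0255)
print('off',r[:2]-p[:2],p,go(.632,-.0155,.175,r[2]))"
```

```text
expect [255. 249.] [(array([254., 248.]), 0.63, np.int64(10580))]
cup_red [0.4488 0.3007 3.6536 0.1003]
off [0.00075294 0.00094151] [0.44803975 0.29978921 0.17691613] (array([ 1.900e-01,  1.217e+01, -1.000e-02,  3.000e-02]), 'alt turn', -29.97, 'q', array([0.52, 0.3 , 1.59, 0.  , 1.25, 1.58]), 't', 11.15)
```

Request:
step_arm(plan=[[[0,0.6,0,0,0,0],[0,1.8,0,0,0,0],[0,3.1,0,0,0,0],[0,4.4,0,0,0,0],[0,5.7,0,0,0,0],[0,7,0,0,0,0],[0.1,8.3,0,0,0,0],[0.1,9.6,0,0,0,0]]])

```text
time_s: 11.82
ee_pos: [0.5925, 0.0487, 0.174]
eef_rot: [-3.14, 0.003, 0.515]
force: [0.7, -0.1, -2.1]
grip_width: 0.0581
grip_force: 15.0
```

Request:
step_arm(plan=[[[0.1,1.2,0,0,0,0],[0.1,2.1,0,0,0,0],[0.1,2.5,0,0,0,0],[0.1,2.5,0,0,0,0],[0.1,2.5,0,0,0,0],[0.1,2.5,0,0,0,0]]])

```text
time_s: 12.32
ee_pos: [0.6312, -0.0121, 0.1753]
eef_rot: [-3.141, 0.001, 0.516]
force: [-0.6, 0.0, -2.1]
grip_width: 0.058
grip_force: 15.0
```

```bash
python3 -c "
from h import *
p=ctrl.get_obs()['ee_pos'];print(p,go(.632,-.0155,.0825,ctrl.get_obs()['eef_rot'][2]))"
```

```text
[ 0.631212   -0.01208771  0.1752624 ] (array([-0.03,  0.12,  3.09, -0.  ]), 'alt turn', -0.0, 'q', array([-0.08,  0.51,  1.3 ,  0.  ,  1.33,  0.98]), 't', 12.32)
```

Request:
step_arm(plan=[[[0,0.1,0.6,0,0,0],[0,0.1,1.4,0,0,0],[0,0.1,2,0,0,0],[0,0.1,2.3,0,0,0],[0,0.1,2.3,0,0,0],[0,0.1,2.3,0,0,0]]])

```text
time_s: 12.82
ee_pos: [0.6334, -0.0152, 0.1077]
eef_rot: [3.141, -0.0, 0.516]
force: [-0.1, 0.9, -1.2]
grip_width: 0.0581
grip_force: 15.0
```

```bash
python3 -c "
from h import *
p=ctrl.get_obs()['ee_pos'];print(p,go(.632,-.0155,.0825,ctrl.get_obs()['eef_rot'][2]))"
```

```text
[ 0.63336699 -0.0151764   0.10767385] (array([-0.05, -0.01,  0.84, -0.  ]), 'alt turn', -0.0, 'q', array([-0.08,  0.57,  1.37,  0.  ,  1.2 ,  0.97]), 't', 12.82)
```

Request:
step_arm(plan=[[[-0.05,0,0.2,0,0,0],[-0.05,0,0.4,0,0,0],[-0.05,0,0.6,0,0,0],[-0.05,0,0.7,0,0,0],[-0.05,0,0.8,0,0,0],[-0.05,0,0.83,0,0,0],[-0.05,0,0.83,0,0,0],[-0.05,0,0.83,0,0,0]]])

```text
time_s: 13.48
ee_pos: [0.6321, -0.0167, 0.0824]
eef_rot: [3.141, -0.0, 0.515]
force: [-0.7, 0.4, 1.0]
grip_width: 0.0584
grip_force: 15.0
```

Request:
step_arm(plan=[[[0,0,0.04,0,0,0],[0,0,0.04,0,0,0],[0,0,0.04,0,0,0]]])

```text
time_s: 13.73
ee_pos: [0.6326, -0.0167, 0.0822]
eef_rot: [3.141, -0.002, 0.515]
force: [-1.9, 0.8, 9.0]
grip_width: 0.0584
grip_force: 15.0
```

Request:
step_arm(plan=[[[0,0,0,0,0,0],[0,0,0,0,0,0],[0,0,0,0,0,0],[0,0,0,0,0,0],[0,0,0,0,0,0],[0,0,0,0,0,0]]], grip=1)

```text
time_s: 14.23
ee_pos: [0.632, -0.0167, 0.0808]
eef_rot: [-3.142, 0.0, 0.515]
force: [0.5, -0.0, -0.4]
grip_width: 0.0927
grip_force: 0.0
```

Request:
step_arm(plan=[[[0,0,-0.7,0,0,0],[0,0,-1.8,0,0,0],[0,0,-3,0,0,0],[0,0,-3.7,0,0,0],[0,0,-4,0,0,0],[0,0,-4,0,0,0]]])

```text
time_s: 14.73
ee_pos: [0.6326, -0.0167, 0.2028]
eef_rot: [3.14, -0.003, 0.515]
force: [-0.6, 0.2, -0.3]
grip_width: 0.0939
grip_force: 0.0
```

```bash
python3 -c "
from h import *
r=look('cup_red',(.632,-.0155),.056,name='redset')
print(ctrl.get_obs()['ee_pos'],go(.448,.016,.2,2.9))"
```

```text
expect [253. 192.] [(array([253., 195.]), 0.58, np.int64(3858))]
cup_red [ 0.6306 -0.0167  3.6636  0.0188]
[ 0.63159851 -0.01662394  0.19929285] (array([-4.79, -3.96, -0.01,  7.22]), 'alt turn', -22.78, 'q', array([-0.08,  0.49,  1.27, -0.  ,  1.38,  0.97]), 't', 14.83)
```

View pics/redset.png

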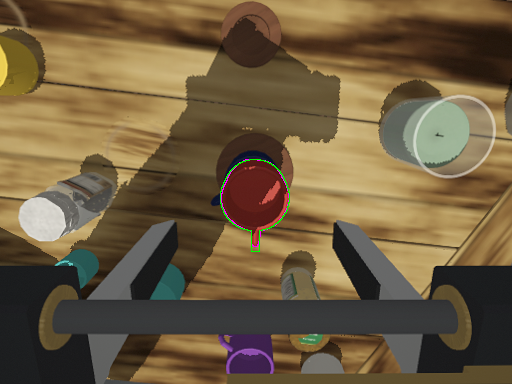

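Red is nested on navy at (254,194), upright and at the right height. Next is the larger turquoise cup.

Request:
step_arm(plan=[[[-4.8,-4,0,0,0,7.2],[-4.8,-4,0,0,0,7.2],[-4.8,-4,0,0,0,7.2],[-4.8,-4,0,0,0,7.2],[-4.8,-4,0,0,0,7.2],[-4.8,-4,0,0,0,7.2],[-4.8,-4,0,0,0,7.2],[-4.8,-4,0,0,0,7.2]]])

```text
time_s: 15.5
ee_pos: [0.4474, 0.0169, 0.1998]
eef_rot: [3.141, 0.002, -0.236]
force: [0.1, 0.6, -0.4]
grip_width: 0.094
grip_force: 0.0
```

```bash
python3 -c "
from h import *
r=look('cup_turquoise',(.448,.016),name='turq')
print(ctrl.get_obs()['ee_pos'],go(r[0],r[1],.025,r[2]))"
```

```text
expect [255. 178.] [(array([254., 178.]), 0.83, np.int64(2854))]
cup_turquoise [0.4492 0.0173 2.8558 0.0096]
[0.44777721 0.01678666 0.20002626] (array([ 0.05, -0.03,  5.83,  0.48]), 'alt turn', -29.52, 'q', array([-0.04,  0.08,  1.8 , -0.  ,  1.27,  1.76]), 't', 15.6)
```

View pics/turq.png

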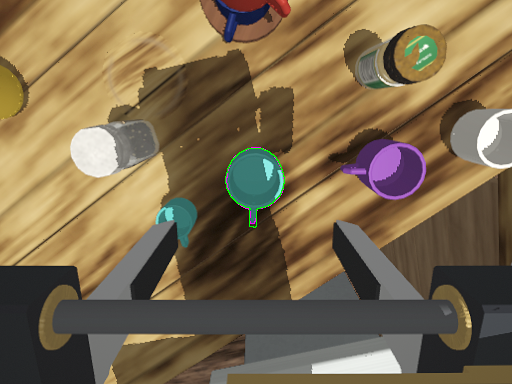

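Candidates: turquoise (255,180) large, turquoise (178,215) small, purple (393,168). The one at (255,180) fits the 60 mm outline and is the larger turquoise. Grasping it.

Request:
step_arm(plan=[[[0.05,0,1.3,0,0,0.5],[0.05,0,2.6,0,0,0.5],[0.05,0,3.9,0,0,0.5],[0.05,0,5,0,0,0.5],[0.05,0,5.6,0,0,0.5],[0.05,0,5.8,0,0,0.5],[0.05,0,5.8,0,0,0.5]]])

```text
time_s: 16.18
ee_pos: [0.4485, 0.0165, 0.0255]
eef_rot: [3.141, 0.003, -0.29]
force: [0.4, 0.4, 0.6]
grip_width: 0.0939
grip_force: 0.0
```

Request:
step_arm(plan=[[[0,0,0,0,0,0],[0,0,0,0,0,0],[0,0,0,0,0,0],[0,0,0,0,0,0],[0,0,0,0,0,0],[0,0,0,0,0,0],[0,0,0,0,0,0]]], grip=0.5)

```text
time_s: 16.77
ee_pos: [0.4494, 0.0165, 0.0274]
eef_rot: [-3.141, -0.001, -0.291]
force: [-0.4, 1.4, 4.5]
grip_width: 0.0582
grip_force: 15.0
```

Request:
step_arm(plan=[[[0,0,-0.4,0,0,0],[0,0,-1,0,0,0],[0,0,-2,0,0,0],[0,0,-3.2,0,0,0],[0,0,-4.4,0,0,0],[0,0,-5.2,0,0,0],[0,0,-5.5,0,0,0],[0,0,-5.5,0,0,0]]])

```text
time_s: 17.43
ee_pos: [0.4497, 0.0165, 0.1933]
eef_rot: [-3.141, -0.003, -0.292]
force: [0.6, 0.1, -1.9]
grip_width: 0.0583
grip_force: 15.0
```

```bash
python3 -c "
from h import *
p=ctrl.get_obs()['ee_pos'];r=look('cup_turquoise',p[:2],p[2]-.0255)
print('off',r[:2]-p[:2],p,go(.632,-.016,.19,r[2]))"
```

```text
expect [254. 248.] [(array([250., 245.]), 0.83, np.int64(10707))]
cup_turquoise [0.4517 0.0162 2.8141 0.0901]
off [ 0.00198702 -0.00031153] [0.4497083  0.01652175 0.19329857] (array([ 6.17, -0.72,  0.  ,  0.34]), 'alt turn', -29.66, 'q', array([-0.04,  0.09,  1.81,  0.  ,  1.25,  1.82]), 't', 17.53)
```

Request:
step_arm(plan=[[[0.5,0,0,0,0,0],[1.5,-0.1,0,0,0,0],[2.7,-0.3,0,0,0,0],[3.9,-0.4,0,0,0,0],[5,-0.6,0,0,0,0],[5.8,-0.7,0,0,0,0],[6.15,-0.7,0,0,0,0],[6.15,-0.7,0,0,0,0]]])

```text
time_s: 18.2
ee_pos: [0.6324, -0.0169, 0.188]
eef_rot: [3.141, 0.005, -0.292]
force: [-0.4, 0.9, -2.6]
grip_width: 0.0581
grip_force: 15.0
```

Request:
step_arm(plan=[[[0,0,0.4,0,0,0],[0,0,0.9,0,0,0],[0,0,1.2,0,0,0],[0,0,1.2,0,0,0],[0,0,1.2,0,0,0],[0,0,1.2,0,0,0]]])

```text
time_s: 18.7
ee_pos: [0.6318, -0.0163, 0.1565]
eef_rot: [-3.141, -0.001, -0.291]
force: [0.5, 0.8, -1.5]
grip_width: 0.0583
grip_force: 15.0
```

```bash
python3 -c "
from h import *
p=ctrl.get_obs()['ee_pos'];print(p,go(.6315,-.0165,.1315,ctrl.get_obs()['eef_rot'][2]))"
```

```text
[ 0.63179042 -0.01632099  0.1565498 ] (array([-0.01,  0.01,  0.83, -0.  ]), 'alt turn', -0.0, 'q', array([-0.08,  0.52,  1.33, -0.  ,  1.29,  1.78]), 't', 18.7)
```

Request:
step_arm(plan=[[[0,0,0.2,0,0,0],[0,0,0.4,0,0,0],[0,0,0.6,0,0,0],[0,0,0.7,0,0,0],[0,0,0.78,0,0,0],[0,0,0.83,0,0,0],[0,0,0.83,0,0,0],[0,0,0.83,0,0,0]]])

```text
time_s: 19.37
ee_pos: [0.6321, -0.0165, 0.1314]
eef_rot: [-3.142, -0.001, -0.292]
force: [0.0, -0.1, 1.7]
grip_width: 0.0578
grip_force: 15.0
```

Request:
step_arm(plan=[[[0,0,0.04,0,0,0],[0,0,0.04,0,0,0],[0,0,0.04,0,0,0]]])

```text
time_s: 19.62
ee_pos: [0.6325, -0.0165, 0.1313]
eef_rot: [-3.141, -0.002, -0.292]
force: [-1.5, 0.0, 9.1]
grip_width: 0.058
grip_force: 15.0
```

Request:
step_arm(plan=[[[0,0,0,0,0,0],[0,0,0,0,0,0],[0,0,0,0,0,0],[0,0,0,0,0,0],[0,0,0,0,0,0],[0,0,0,0,0,0]]], grip=1)

```text
time_s: 20.12
ee_pos: [0.6318, -0.0164, 0.1297]
eef_rot: [3.142, 0.0, -0.292]
force: [-0.4, 0.0, 0.7]
grip_width: 0.093
grip_force: 0.0
```

Request:
step_arm(plan=[[[0,0,-0.6,0,0,0],[0,0,-1.6,0,0,0],[0,0,-2.6,0,0,0],[0,0,-3.1,0,0,0],[0,0,-3.3,0,0,0],[0,0,-3.3,0,0,0]]])

```text
time_s: 20.62
ee_pos: [0.6322, -0.0164, 0.2299]
eef_rot: [-3.141, -0.002, -0.292]
force: [0.5, -0.7, -0.9]
grip_width: 0.094
grip_force: 0.0
```

```bash
python3 -c "
from h import *
r=look('cup_turquoise',(.632,-.0165),.104,name='turqset')
print(ctrl.get_obs()['ee_pos'],go(.4332,-.2387,.23,3.8179))"
```

```text
expect [255. 198.] [(array([255., 199.]), 0.7, np.int64(4501))]
cup_turquoise [ 0.6319 -0.0161  2.8444  0.0177]
[ 0.63144116 -0.01635481  0.22738639] (array([-4.2 ,  9.  , -0.08, -9.24]), 'alt turn', 20.76, 'q', array([-0.08,  0.47,  1.23,  0.  ,  1.44,  1.78]), 't', 20.72)
```

View pics/turqset.png

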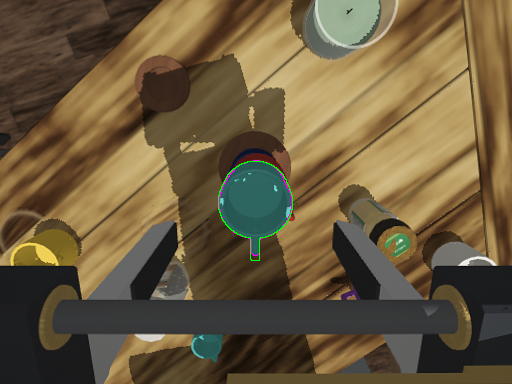

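Turquoise is nested and upright at (255,199). White is next.

Request:
step_arm(plan=[[[-4.2,9,0,0,0,-9.2],[-4.2,9,0,0,0,-9.2],[-4.2,9,0,0,0,-9.2],[-4.2,9,0,0,0,-9.2],[-4.2,9,0,0,0,-9.2],[-4.2,9,0,0,0,-9.2],[-4.2,9,0,0,0,-9.2],[-4.2,9,0,0,0,-9.2]]])

```text
time_s: 21.38
ee_pos: [0.4309, -0.2405, 0.2274]
eef_rot: [-3.139, 0.001, 0.666]
force: [0.4, 0.3, -0.1]
grip_width: 0.0941
grip_force: 0.0
```

Request:
step_arm(plan=[[[0,0,0.5,0,0,0],[0,0,0.9,0,0,0],[0,0,0.9,0,0,0],[0,0,0.9,0,0,0]]])

```text
time_s: 21.72
ee_pos: [0.4331, -0.2384, 0.2007]
eef_rot: [-3.139, 0.001, 0.662]
force: [0.4, -0.1, 0.8]
grip_width: 0.0943
grip_force: 0.0
```

```bash
python3 -c "
from h import *
r=look('cup_white',(.4332,-.2387),name='white')
print(ctrl.get_obs()['ee_pos'],go(r[0],r[1],.0255,r[2]))"
```

```text
expect [256. 179.] [(array([255., 180.]), 0.65, np.int64(2711))]
cup_white [ 0.4309 -0.2384  3.8309  0.0228]
[ 0.43372259 -0.23859777  0.20196282] (array([-0.07, -0.06,  5.88, -0.26]), 'alt turn', 29.74, 'q', array([-0.58,  0.18,  1.68,  0.  ,  1.28,  0.33]), 't', 21.82)
```

View pics/white.png

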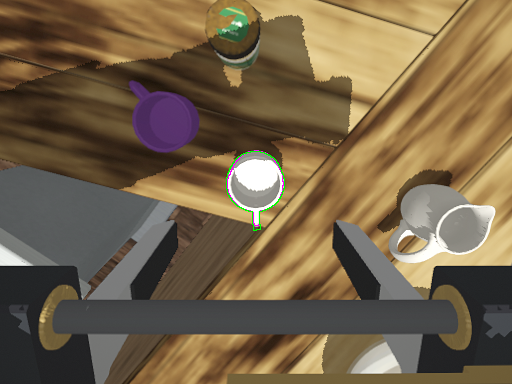

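White is at (255,181) with a good fit; the purple cup and creamer are clear of the fingers. Grasping.

Request:
step_arm(plan=[[[-0.07,-0.05,1.3,0,0,-0.2],[-0.07,-0.05,2.6,0,0,-0.2],[-0.07,-0.05,3.9,0,0,-0.2],[-0.07,-0.05,5,0,0,-0.2],[-0.07,-0.05,5.6,0,0,-0.2],[-0.07,-0.05,5.85,0,0,-0.2],[-0.07,-0.05,5.85,0,0,-0.2]]])

```text
time_s: 22.4
ee_pos: [0.4307, -0.2385, 0.0255]
eef_rot: [-3.14, 0.001, 0.683]
force: [0.5, -0.9, -0.3]
grip_width: 0.0938
grip_force: 0.0
```

Request:
step_arm(plan=[[[0,0,0,0,0,0],[0,0,0,0,0,0],[0,0,0,0,0,0],[0,0,0,0,0,0],[0,0,0,0,0,0],[0,0,0,0,0,0],[0,0,0,0,0,0]]], grip=0.5)

```text
time_s: 22.98
ee_pos: [0.4312, -0.239, 0.0268]
eef_rot: [3.141, -0.0, 0.683]
force: [-0.7, 0.5, 3.6]
grip_width: 0.0582
grip_force: 15.0
```

Request:
step_arm(plan=[[[0,0,-0.4,0,0,0],[0,0,-1,0,0,0],[0,0,-2,0,0,0],[0,0,-3.3,0,0,0],[0,0,-4.6,0,0,0],[0,0,-5.9,0,0,0],[0,0,-6.8,0,0,0],[0,0,-7,0,0,0]]])

```text
time_s: 23.65
ee_pos: [0.432, -0.2395, 0.2411]
eef_rot: [3.135, -0.002, 0.683]
force: [0.1, 0.1, -0.5]
grip_width: 0.0582
grip_force: 15.0
```

```bash
python3 -c "
from h import *
p=ctrl.get_obs()['ee_pos'];r=look('cup_white',p[:2],p[2]-.0255)
print('off',r[:2]-p[:2],p,go(.632,-.0165,.235,r[2]))"
```

```text
expect [256. 249.] [(array([256., 246.]), 0.9, np.int64(10858))]
cup_white [ 0.4336 -0.2374  3.7968  0.0828]
off [0.00165618 0.00208399] [ 0.43198421 -0.23950442  0.24112138] (array([ 9.87, -1.53,  0.06,  0.27]), 'alt turn', -29.73, 'q', array([-0.58,  0.15,  1.63, -0.  ,  1.36,  0.31]), 't', 23.75)
```

Request:
step_arm(plan=[[[0.6,-0.1,0,0,0,0],[1.8,-0.3,0,0,0,0],[3.1,-0.5,0,0,0,0],[4.4,-0.7,0,0,0,0],[5.7,-0.9,0,0,0,0],[7,-1.1,0,0,0,0],[8.2,-1.3,0,0,0,0],[9,-1.4,0,0,0,0]]])

```text
time_s: 24.42
ee_pos: [0.6147, -0.033, 0.233]
eef_rot: [-3.138, 0.003, 0.685]
force: [-0.4, -0.6, -0.8]
grip_width: 0.0583
grip_force: 15.0
```

Request:
step_arm(plan=[[[0.5,-0.1,0,0,0,0],[0.8,-0.1,0,0,0,0],[0.8,-0.1,0,0,0,0],[0.8,-0.1,0,0,0,0],[0.8,-0.1,0,0,0,0]]])

```text
time_s: 24.83
ee_pos: [0.63, -0.0194, 0.2357]
eef_rot: [-3.141, 0.001, 0.682]
force: [0.8, -0.8, -1.0]
grip_width: 0.0582
grip_force: 15.0
```

```bash
python3 -c "
from h import *
p=ctrl.get_obs()['ee_pos'];print(p,go(.632,-.0165,.179,ctrl.get_obs()['eef_rot'][2]))"
```

```text
[ 0.62999897 -0.01937081  0.23572591] (array([ 0.11, -0.03,  1.89, -0.  ]), 'alt turn', 30.0, 'q', array([-0.09,  0.46,  1.23, -0.  ,  1.45,  0.8 ]), 't', 24.83)
```

Request:
step_arm(plan=[[[0.1,0,0.2,0,0,0],[0.1,0,0.6,0,0,0],[0.1,0,0.9,0,0,0],[0.1,0,1.1,0,0,0],[0.1,0,1.1,0,0,0],[0.1,0,1.1,0,0,0]]])

```text
time_s: 25.33
ee_pos: [0.6328, -0.0166, 0.2029]
eef_rot: [-3.141, 0.001, 0.683]
force: [0.2, 0.0, -0.8]
grip_width: 0.0582
grip_force: 15.0
```

```bash
python3 -c "
from h import *
p=ctrl.get_obs()['ee_pos'];print(p,go(.632,-.0165,.179,ctrl.get_obs()['eef_rot'][2]))"
```

```text
[ 0.63275344 -0.0165824   0.20292558] (array([-0.02, -0.02,  0.8 , -0.  ]), 'alt turn', -0.0, 'q', array([-0.08,  0.49,  1.26,  0.  ,  1.39,  0.8 ]), 't', 25.33)
```

Request:
step_arm(plan=[[[0,0,0.2,0,0,0],[0,0,0.4,0,0,0],[0,0,0.6,0,0,0],[0,0,0.7,0,0,0],[0,0,0.76,0,0,0],[0,0,0.8,0,0,0],[0,0,0.8,0,0,0],[0,0,0.8,0,0,0]]])

```text
time_s: 26.0
ee_pos: [0.633, -0.0165, 0.1796]
eef_rot: [3.141, -0.0, 0.683]
force: [-0.3, -0.0, -1.5]
grip_width: 0.0582
grip_force: 15.0
```

Request:
step_arm(plan=[[[0,0,0.04,0,0,0],[0,0,0.08,0,0,0],[0,0,0.08,0,0,0],[0,0,0.08,0,0,0]]])

```text
time_s: 26.33
ee_pos: [0.6334, -0.0164, 0.1785]
eef_rot: [3.14, -0.002, 0.683]
force: [-0.6, 1.4, 8.3]
grip_width: 0.058
grip_force: 15.0
```

Seated, with contact at the expected height. Releasing.

Request:
step_arm(plan=[[[0,0,0,0,0,0],[0,0,0,0,0,0],[0,0,0,0,0,0],[0,0,0,0,0,0],[0,0,0,0,0,0],[0,0,0,0,0,0]]], grip=1)

```text
time_s: 26.83
ee_pos: [0.6329, -0.0165, 0.1768]
eef_rot: [-3.141, 0.0, 0.683]
force: [-0.0, 0.4, 0.6]
grip_width: 0.0931
grip_force: 0.0
```

Request:
step_arm(plan=[[[0,0,-0.5,0,0,0],[0,0,-1.3,0,0,0],[0,0,-2.3,0,0,0],[0,0,-2.8,0,0,0],[0,0,-3,0,0,0],[0,0,-3,0,0,0],[0,0,-3,0,0,0]]])

```text
time_s: 27.42
ee_pos: [0.6327, -0.0165, 0.2658]
eef_rot: [-3.141, 0.001, 0.683]
force: [-0.4, 0.1, 0.1]
grip_width: 0.094
grip_force: 0.0
```

```bash
python3 -c "
from h import *
r=look('cup_white',(.632,-.0165),.152)
im=ctrl.camera('scene')
cv2.imwrite('pics/end.png',cv2.resize(im[120:310,130:330,::-1],(600,570),interpolation=cv2.INTER_CUBIC))
o=ctrl.get_obs();print(o['ee_pos'],o['time_s'],o['grip_width'])"
```

```text
expect [255. 203.] [(array([254., 202.]), 0.67, np.int64(4906))]
cup_white [ 0.6333 -0.0155  3.8289  0.022 ]
[ 0.63258848 -0.01651143  0.26538253] 27.5667 0.09382153928522367
```

View pics/end.png

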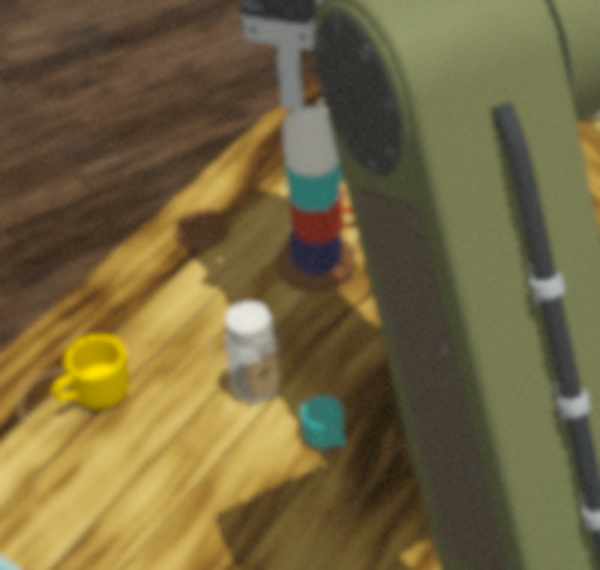

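The picture shows a straight stack at (315,190) in the order navy, red, turquoise, white. The yellow cup is untouched at (97,370) and the gripper is clear above. Handing in.

```bash
python3 -c "
from station import ctrl
print(ctrl.hand_in())"
```

```text
the job is handed in; nothing more can be done
None
```

The four cups stand as one straight stack on the stand (navy, red, turquoise, white), the yellow cup was left where it was, and the job was handed in at about 28 s; the hand-in returned no verdict.

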